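# Weigh down the glue-up with the full tin

### The job

A freshly glued cork pad is lying in the pocket of the little sprung press on the desk: lay the wooden pressing block in the pocket on top of it, then set the full tin squarely on the block so that its weight alone holds the sprung bed right down on its stop. The three tins look alike, so feel which is the heavy one; leave the other two standing upright where they were, lower the block and the tin gently into place instead of dropping them, and do not disturb the other things on the desk.

Things in the scene. Friction and masses are not known exactly. Their poses are not given: they have to be found in the camera images.
- pocket (a point): centre of the top of the cork pad on the floor of the press's pocket; moves with the bed: 43 mm above the desk when up, 28 mm when down on its stop. x across the pocket (inside width 64 mm), y along it (inside length 88 mm), z up. The aluminium rim is 8 mm thick and stands 10 mm above this point.
- press: black steel base of the press, 112 (its x) x 172 (its y) x 12 mm, fixed to the desk; origin at the centre of its underside, below the pocket's centre, same axes. Two steel guide posts, 10 mm in diameter, at y = +-66 mm reach 56 mm above the desk.
- bed (a joint): travel of the press's sprung, damped bed: 0 = up, 0.015 m = right down on its stop. It needs about 2 N to start and 5.2 N in all (weight of the block included) to be right down; it springs back up when unloaded.
- block: plain light wooden pressing block 56 (its x) x 80 (its y) x 45 mm high, about 0.13 kg; origin at the centre of its underside, z up. Lies flat on the desk.
- tin_a: one of three outwardly identical silver tins, lid kept shut, 56 (its x) x 84 (its y) x 76 mm high, upright; origin at the centre of its underside. Long faces plain, hinge and catch on the short ends. One tin is full (0.54-0.70 kg in all), one under half full (0.28-0.34 kg), one nearly empty (0.16-0.18 kg); which is which varies and cannot be seen.
- tin_b: one of three outwardly identical silver tins, lid kept shut, 56 (its x) x 84 (its y) x 76 mm high, upright; origin at the centre of its underside. Long faces plain, hinge and catch on the short ends. One tin is full (0.54-0.70 kg in all), one under half full (0.28-0.34 kg), one nearly empty (0.16-0.18 kg); which is which varies and cannot be seen.
- tin_c: one of three outwardly identical silver tins, lid kept shut, 56 (its x) x 84 (its y) x 76 mm high, upright; origin at the centre of its underside. Long faces plain, hinge and catch on the short ends. One tin is full (0.54-0.70 kg in all), one under half full (0.28-0.34 kg), one nearly empty (0.16-0.18 kg); which is which varies and cannot be seen.
- mug: coral ceramic mug, 80 mm across, 88 mm high, standing on the coaster; origin at the centre of its underside. Bystander.
- coaster: round wooden coaster, 90 mm across, 8 mm thick, under the mug; origin at the centre of its underside. Bystander.
- bell: chrome desk bell, 84 mm across, 55 mm high; origin at the centre of its underside. Bystander.
- stapler: black stapler, 130 mm long (its x), 34 mm wide, 46 mm high; origin at the centre of its underside. Bystander.
- tape: flat roll of grey tape, 90 mm across, 20 mm high; origin at the centre of its underside. Bystander.
Mind the look-alikes: they are no part of the job. Leave any purple look-alike of the tin_c alone. Of the things shaped like the block, the wooden one is meant.

How it is judged:
By the outcome, as a careful person would: the job done as asked, in the order asked, and still so for the second after the job is handed in, with the robot touching nothing.
It also fails if it takes over 72 s, if anything falls off the work surface, if the arm or the gripper's body presses on something with over 40 N, if the wrist force passes 120 N, or if a joint passes its speed limit or range.

### The arm

A 7-joint arm with a two-finger parallel gripper is mounted at the origin on the work surface. World frame = base frame: x ahead of the robot, y to its left, z up, the work surface at z = 0. Lengths are in m, angles in rad, forces in N, time in s.
With the tool pointing down it reaches from about 0.425 to 1.025 m from the base axis. Payload 9.4 kg.
Tool frame: the origin (TCP) lies at the very end of the fingers, on their centre line; the grasp point (between the pads) lies 19 mm behind it (env.grasp_offset is the distance from the TCP to the grasp point, in m); z points along the fingers, y is the line along which they close (so a half turn about z gives the same grasp; the last joint's range is limited). The gripper opens to 85 mm and grips with 20 to 120 N. Pads are 22 mm wide; open, the fingers measure 114 mm over their backs; the gripper's body (76 mm by 85 mm) begins 54 mm behind the grasp point. The pads swing forward as they close: fully open they stand 13 mm farther back than shut.
Start: joints at [-1.35, 0.599, -0.003, 1.599, 0.002, 0.943, -0.08], TCP at [0.213, 0.693, 0.231] pointing down, gripper open.
Joint ranges: [-2.57, 2.57], [-0.35, 1.97], [-1.29, 1.29], [0.11, 2.56], [-1.05, 4.19], [0.11, 1.86], [-2.63, 2.63]. Speed limits (rad/s): [2.22, 2.22, 3.01, 3.01, 3.14, 3.14, 3.14].

### API

Orientations are given as a unit quaternion [w, x, y, z].
In Python, from cell import env gives the robot as it stands.
- The arm moves only by the shell command python3 -m pendant 'ROWS' [FORCE]. ROWS is JSON, a list of rows, each a list of 7 numbers: the turn, a rotation vector about the tool's x, y, z in degrees, then the shift along the tool's x, y, z in m, then the finger opening in m, from 0 to 0.0854. A call has 1 to 12 rows; each row is the pose to reach, as a shift and turn from the pose commanded when the call began, along the tool's axes at that moment; what a row does not reach only later rows make up. A row lasts 1/8 s, in which the tool goes at most 62.5 mm and 10.7 degrees, less where a joint would pass 70% of its speed; a pose out of reach is approached as far as the arm can. A call with a gripper value outside its range is refused whole. The fingers move at their own pace and stop on an object; FORCE is the grip in N (left out, the last holds). Time passes only in rows, so rows that repeat a pose let the fingers close. It gives the time, the measured TCP pose, the force, the opening and the grip force at its end, in the units of the state.
- env.sense(): the state, without advancing time (a new reading comes with each control period).
- env.capture(name): name is "scene" or "top"; returns (picture, depth): 384x512x3 uint8, blue, green, red; 384x512 float32, m along the optical axis (not along the pixel's ray), 0 where there is no reading.
- env.camera_info(name): a dict with "mtx" (3x3 intrinsics, pixels), "rvec" (rotation vector, rad) and "tvec" (3), from world to camera coordinates, as OpenCV has them. Camera axes: x right, y down, z forward; pixel columns grow to the right and rows downward; lengths in m; the calibration is good to about 2 mm. A picture is of the moment at which its call begins. camera_info takes no time and is no camera call.
- env.close_job(): hands the job in; it is judged then, once.
The state is a dict: "time_s": time; "qpos": joint angles; "joint_vel": joint speeds; "joint_efforts": joint torques, N m; "ee_pos": TCP position; "orientation": TCP orientation; "ft_force": force on the tool from outside, world axes, zero at the start; "moment": the same for the moment, N m; "opening": finger opening in m; "finger_force": force on a finger pad.
Only numpy, scipy, OpenCV 4.12 (cv2) and the standard library are available. Lean on these libraries where they do the work, as an engineer would, in place of code of your own. Each camera call takes 0.05 s, during which the arm holds its last target. There are 200 camera calls.

## Working session

There is one attempt and no reset: what is moved stays moved. The work goes in short steps, Python scripts to look and compute and a shell command to move; the robot and the scene stay as the last step left them, time stands still between calls to the robot, and variables do not carry over. Pictures are saved under pics/ and viewed, at most 10 in all, crops included, and the job is handed in when it is done.

```bash
mkdir -p pics; ls
python3 - <<'E'
from cell import env
import cv2,numpy as np
for n in("scene","top"):
    p,d=env.capture(n); cv2.imwrite(f"pics/{n}0.png",p); np.save(f"{n}0.npy",d)
    i=env.camera_info(n); R=cv2.Rodrigues(np.array(i["rvec"],float))[0]; print(n,i["mtx"],-R.T@np.ravel(i["tvec"]),R[2])
s=env.sense();print(s["ee_pos"],s["orientation"],s["ft_force"],s["opening"],s["time_s"],env.grasp_offset)
E
```

```text
pics
scene [[346.59836063   0.         256.50726044]
 [  0.         346.59836063 190.24736672]
 [  0.           0.           1.        ]] [1.16279983 0.0169307  0.94812487] [-0.56132211 -0.09145939 -0.82252822]
top [[397.88318853   0.         252.0831168 ]
 [  0.         397.88318853 191.98368331]
 [  0.           0.           1.        ]] [ 0.3446406  -0.08573827  1.04735818] [ 1.89593668e-01 -9.31196654e-04 -9.81862197e-01]
[0.21260555 0.69269182 0.23050573] [-4.97321491e-05  1.48327580e-01  9.88938045e-01 -6.85497474e-04] [ 0.71348102 -0.3981449  -0.61678528] 0.0852429969907517 0.1 0.0187
```

View pics/scene0.png

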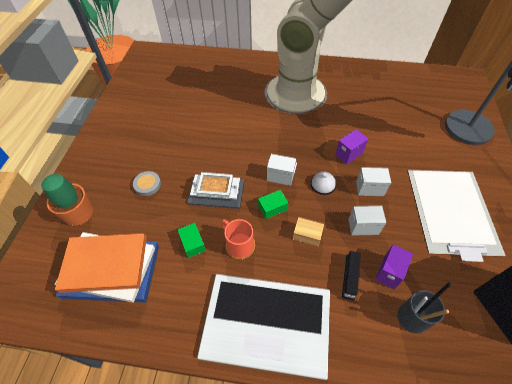

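View pics/top0.png

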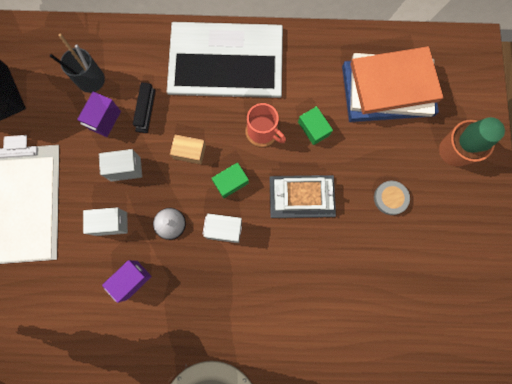

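The top view shows the wooden block at (187,149), with green look-alikes at (230,180) and (316,125). The silver tins are at (120,165), (105,222) and (223,228), with purple look-alikes at (99,114) and (125,281). The press is at (303,196), the bell at (170,223), the stapler at (144,107), the mug at (263,125) and the tape at (392,198). I'm choosing the wooden block and the three silver tins. Next I'll measure them from both views' depth and check the choice in a crop.

```bash
cat > h.py <<'E'
import cv2,numpy as np
from cell import env
def cloud(n,d):
    i=env.camera_info(n);K=np.array(i["mtx"]);R=cv2.Rodrigues(np.array(i["rvec"],float))[0];t=np.ravel(i["tvec"])
    v,u=np.indices(d.shape);c=np.stack([(u-K[0,2])/K[0,0]*d,(v-K[1,2])/K[1,1]*d,d],-1)
    return (c-t)@R
def proj(n,P):
    i=env.camera_info(n);return cv2.projectPoints(np.array(P,float).reshape(-1,1,3),np.array(i["rvec"],float),np.array(i["tvec"],float),np.array(i["mtx"]),None)[0].reshape(-1,2)
def top(P,c,r,dz=.005,zmin=.03,zmax=.2):
    "top face near c: median z, min-area rectangle"
    Q=P.reshape(-1,3);Q=Q[(np.hypot(*(Q[:,:2]-c).T)<r)&(Q[:,2]>zmin)&(Q[:,2]<zmax)]
    z=np.percentile(Q[:,2],85);Q=Q[abs(Q[:,2]-z)<dz]
    (x,y),(w,h),a=cv2.minAreaRect((Q[:,:2]*1000).astype(np.float32))
    if w>h: w,h,a=h,w,a-90   # a: angle of short (x) axis; 
    return [round(float(k),1) for k in(x,y,np.median(Q[:,2])*1000,w,h,(a+90)%180-90)],len(Q)
E
python3 - <<'E'
from h import *
A={n:cloud(n,np.load(n+"0.npy")) for n in("scene","top")}
seed=dict(block=(187,149),tA=(120,165),tB=(105,222),tC=(223,228),press=(305,194),green=(230,180),bell=(170,223),stap=(144,107),purp=(125,281),mug=(263,125))
for k,(u,v) in seed.items():
    c=A["top"][v,u]; print(k,c.round(3))
    if k in("bell","stap","mug"):continue
    for n in A:
        try: print("   ",n,top(A[n],c[:2],.06 if k!="press" else .07,zmin=.03))
        except Exception as e: print(n,e)
p=cv2.imread("pics/top0.png")[90:300,80:345]
cv2.imwrite("pics/crop0.png",cv2.resize(p,None,fx=2.8,fy=2.8,interpolation=2))
E
```

```text
block [0.649 0.087 0.041]
    scene ([658.7, 87.9, 43.4, 58.5, 79.3, -10.1], 455)
    top ([655.6, 87.1, 44.1, 56.9, 80.6, -10.8], 591)
tA [0.591 0.245 0.081]
    scene ([605.2, 257.0, 74.6, 58.9, 85.9, 9.1], 504)
    top ([602.0, 256.9, 75.3, 58.1, 86.1, 8.7], 726)
tB [0.448 0.272 0.073]
    scene ([456.4, 282.4, 74.2, 59.9, 86.7, 6.8], 405)
    top ([453.3, 281.8, 75.4, 57.6, 84.6, 6.5], 794)
tC [ 0.441 -0.018  0.073]
    scene ([447.9, -16.8, 74.6, 60.0, 86.1, -5.0], 376)
    top ([444.7, -16.8, 75.4, 57.8, 85.4, -6.1], 793)
press [ 0.538 -0.223  0.04 ]
    scene ([543.3, -221.5, 50.8, 83.8, 136.1, 2.1], 291)
    top ([539.7, -222.6, 51.8, 80.9, 135.5, 3.1], 465)
green [ 0.568 -0.029  0.045]
    scene ([577.1, -28.0, 43.2, 57.2, 81.1, 34.4], 386)
    top ([573.5, -28.9, 44.0, 56.3, 79.7, 33.6], 622)
bell [0.453 0.12  0.039]
stap [0.762 0.208 0.044]
purp [0.308 0.211 0.074]
    scene ([312.7, 214.8, 74.1, 57.9, 89.9, 46.4], 326)
    top ([310.0, 214.4, 75.3, 58.0, 86.3, 46.4], 871)
mug [ 0.731 -0.112  0.016]
```

View pics/crop0.png

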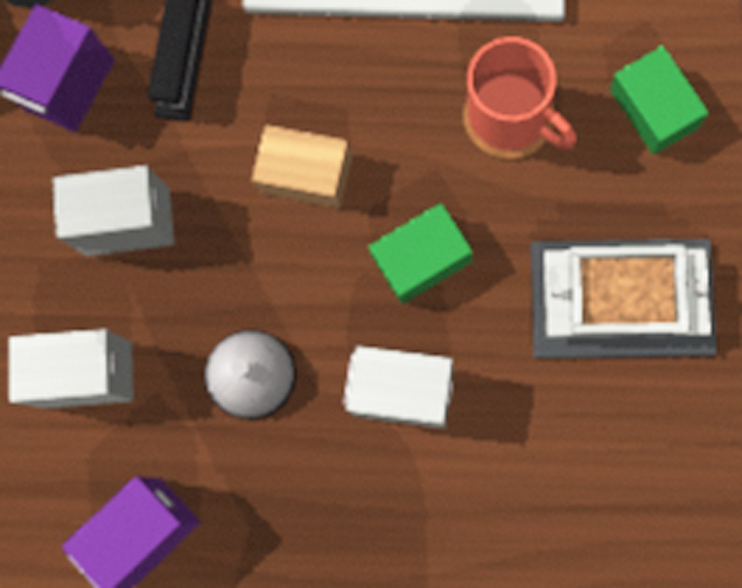

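The crop confirms the choice: the plain wooden block at crop (300,165), silver tins at (110,210), (70,367) and (398,388), and the cork in the pocket at (630,290). The two views' heights match the text (44 and 75 mm). I'll write a move calculator and go to tin A.

```bash
cat >> h.py <<'E'
from scipy.spatial.transform import Rotation as Rn
def goal(xyz,ang,s=None):
    "turn (deg, tool z) and shift (tool axes) from here to TCP xyz, pointing down, closing axis at ang deg"
    s=s or env.sense();w=s["orientation"];R=Rn.from_quat([*w[1:],w[0]])
    a=np.radians(ang);y=np.array([np.cos(a),np.sin(a),0]);
    if y@R.as_matrix()[:,1]<0:y=-y
    z=np.array([0,0,-1.]);T=Rn.from_matrix(np.stack([np.cross(y,z),y,z],1))
    print("turn",(R.inv()*T).as_rotvec(degrees=True).round(1),"shift",R.inv().apply(np.array(xyz)-s["ee_pos"]).round(4))
def st():
    s=env.sense();print(round(s["time_s"],2),s["ee_pos"].round(4) if hasattr(s["ee_pos"],"round") else s["ee_pos"],np.round(s["ft_force"],2),round(s["opening"],4),np.round(s["finger_force"],1))
E
python3 -c "
from h import *
goal([.6036,.257,.12],8.9);goal([.6036,.257,.04],8.9)"
```

```text
turn [-0.1  0.  64. ] shift [-0.5016 -0.3017  0.111 ]
turn [-0.1  0.  64. ] shift [-0.5016 -0.3016  0.191 ]
```

```bash
python3 -m pendant '[[0,0,64,-0.5016,-0.3017,0.05,0.085],[0,0,64,-0.5016,-0.3017,0.05,0.085],[0,0,64,-0.5016,-0.3017,0.05,0.085],[0,0,64,-0.5016,-0.3017,0.05,0.085],[0,0,64,-0.5016,-0.3017,0.05,0.085],[0,0,64,-0.5016,-0.3017,0.05,0.085],[0,0,64,-0.5016,-0.3017,0.08,0.085],[0,0,64,-0.5016,-0.3017,0.11,0.085],[0,0,64,-0.5016,-0.3017,0.11,0.085],[0,0,64,-0.5016,-0.3017,0.11,0.085],[0,0,64,-0.5016,-0.3017,0.11,0.085],[0,0,64,-0.5016,-0.3017,0.11,0.085]]' 50; python3 -c "
from h import *
goal([.6036,.257,.04],8.9);st()
p,d=env.capture('top');cv2.imwrite('pics/hover.png',p)"
```

```text
time_s: 1.6
ee_pos: [0.6032, 0.258, 0.121]
orientation: [-0.0, 0.65, 0.76, -0.0]
ft_force: [0.2, 0.6, -0.1]
opening: 0.0851
finger_force: 0.0
turn [-0.  -0.   0.1] shift [-0.0011  0.0003  0.081 ]
1.6 [0.6032 0.258  0.121 ] [ 0.17  0.56 -0.07] 0.0851 0.0
```

Now I'll descend, close the fingers gently, and then lift a little.

```bash
python3 -m pendant '[[0,0,0,-0.001,0,0.04,0.085],[0,0,0,-0.001,0,0.06,0.085],[0,0,0,-0.001,0,0.075,0.085],[0,0,0,-0.001,0,0.081,0.085],[0,0,0,-0.001,0,0.081,0.07],[0,0,0,-0.001,0,0.081,0.05],[0,0,0,-0.001,0,0.081,0.05],[0,0,0,-0.001,0,0.081,0.05],[0,0,0,-0.001,0,0.081,0.05],[0,0,0,-0.001,0,0.081,0.05]]' 50; python3 -c "
from h import *
st()"
```

```text
time_s: 2.9
ee_pos: [0.6044, 0.2566, 0.0412]
orientation: [0.0, 0.65, 0.76, 0.001]
ft_force: [0.4, -0.1, 6.7]
opening: 0.0555
finger_force: 54.6
2.9 [0.6044 0.2566 0.0412] [ 0.37 -0.14  6.68] 0.0555 54.6
```

```bash
python3 -m pendant '[[0,0,0,0,0,-0.003,0.05],[0,0,0,0,0,-0.008,0.05],[0,0,0,0,0,-0.012,0.05],[0,0,0,0,0,-0.012,0.05],[0,0,0,0,0,-0.012,0.05],[0,0,0,0,0,-0.012,0.05]]' 50; python3 -c "
from h import *
st();p,d=env.capture('top');print(top(cloud('top',d),[.603,.257],.06));st()"
```

```text
time_s: 3.65
ee_pos: [0.6038, 0.2565, 0.0522]
orientation: [-0.0, 0.65, 0.76, -0.0]
ft_force: [-0.1, -0.7, -1.5]
opening: 0.0554
finger_force: 53.8
3.65 [0.6038 0.2565 0.0522] [-0.06 -0.69 -1.54] 0.0554 53.8
([561.5, 247.9, 160.8, 19.2, 35.3, -86.2], 64)
3.7 [0.6038 0.2565 0.0521] [-0.05  0.24 -2.42] 0.0552 53.8
```

Tin A weighs about 2 N, so it isn't the full one. I'll set it back and move to tin B.

```bash
python3 -m pendant '[[0,0,0,0,0,0.004,0.05],[0,0,0,0,0,0.008,0.05],[0,0,0,0,0,0.011,0.05],[0,0,0,0,0,0.012,0.05],[0,0,0,0,0,0.012,0.05],[0,0,0,0,0,0.012,0.07],[0,0,0,0,0,0.012,0.085],[0,0,0,0,0,0.012,0.085],[0,0,0,0,0,-0.04,0.085],[0,0,0,0,0,-0.08,0.085],[0,0,0,0,0,-0.08,0.085]]' 50; python3 -c "
from h import *
goal([.4549,.282,.121],6.7);goal([.4549,.282,.041],6.7);st()"
```

```text
time_s: 5.08
ee_pos: [0.6057, 0.2571, 0.1355]
orientation: [0.001, 0.65, 0.76, 0.003]
ft_force: [-0.1, 0.6, -1.2]
opening: 0.0849
finger_force: 0.0
turn [ 0.3 -0.1  2.2] shift [ 0.048  -0.1452  0.0138]
turn [ 0.3 -0.1  2.2] shift [ 0.0479 -0.1456  0.0938]
5.08 [0.6057 0.2571 0.1355] [-0.06  0.62 -1.18] 0.0849 0.0
```

```bash
python3 -m pendant '[[0,0,2.2,0.016,-0.05,0,0.085],[0,0,2.2,0.032,-0.1,0,0.085],[0,0,2.2,0.047,-0.1435,0,0.085],[0,0,2.2,0.047,-0.1435,0,0.085],[0,0,2.2,0.047,-0.1435,0,0.085]]' 50; python3 -c "
from h import *
goal([.4549,.282,.041],6.7);st()"
```

```text
time_s: 5.7
ee_pos: [0.4555, 0.2808, 0.132]
orientation: [0.0, 0.664, 0.748, 0.0]
ft_force: [0.3, -0.7, 0.5]
opening: 0.0849
finger_force: 0.0
turn [0.  0.  0.1] shift [ 0.0013 -0.0005  0.091 ]
5.7 [0.4555 0.2808 0.132 ] [ 0.31 -0.72  0.52] 0.0849 0.0
```

```bash
python3 -m pendant '[[0,0,0,0.001,0,0.05,0.085],[0,0,0,0.001,0,0.07,0.085],[0,0,0,0.001,0,0.085,0.085],[0,0,0,0.001,0,0.091,0.085],[0,0,0,0.001,0,0.091,0.07],[0,0,0,0.001,0,0.091,0.05],[0,0,0,0.001,0,0.091,0.05],[0,0,0,0.001,0,0.091,0.05],[0,0,0,0.001,0,0.091,0.05]]' 50; python3 -m pendant '[[0,0,0,0,0,-0.003,0.05],[0,0,0,0,0,-0.008,0.05],[0,0,0,0,0,-0.012,0.05],[0,0,0,0,0,-0.012,0.05],[0,0,0,0,0,-0.012,0.05]]'; python3 -m pendant '[[0,0,0,0,0,0,0.05]]';python3 -m pendant '[[0,0,0,0,0,0,0.05]]'
```

```text
time_s: 6.82
ee_pos: [0.4547, 0.2817, 0.042]
orientation: [0.0, 0.664, 0.747, 0.0]
ft_force: [-2.0, -1.1, 7.3]
opening: 0.0556
finger_force: 55.8
time_s: 7.45
ee_pos: [0.4547, 0.2817, 0.0533]
orientation: [0.0, 0.664, 0.747, -0.0]
ft_force: [0.3, -0.1, -6.0]
opening: 0.0551
finger_force: 54.5
time_s: 7.58
ee_pos: [0.4546, 0.2816, 0.0532]
orientation: [-0.0, 0.664, 0.747, -0.0]
ft_force: [-0.0, -0.4, -6.4]
opening: 0.0555
finger_force: 54.5
time_s: 7.7
ee_pos: [0.4547, 0.2816, 0.0532]
orientation: [0.0, 0.664, 0.747, -0.0]
ft_force: [0.2, -0.3, -5.9]
opening: 0.0553
finger_force: 54.5
```

Tin B weighs about 6 N, so it's the full one. I'll put it back for now and fetch the block first.

```bash
python3 -m pendant '[[0,0,0,0,0,0.004,0.05],[0,0,0,0,0,0.008,0.05],[0,0,0,0,0,0.011,0.05],[0,0,0,0,0,0.012,0.05],[0,0,0,0,0,0.012,0.05],[0,0,0,0,0,0.012,0.07],[0,0,0,0,0,0.012,0.085],[0,0,0,0,0,0.012,0.085],[0,0,0,0,0,-0.04,0.085],[0,0,0,0,0,-0.08,0.085],[0,0,0,0,0,-0.08,0.085],[0,0,0,0,0,-0.08,0.085]]' 50; python3 -c "
from h import *
goal([.657,.0875,.12],-10.4);st()"
```

```text
time_s: 9.2
ee_pos: [0.4544, 0.2818, 0.133]
orientation: [-0.0, 0.664, 0.748, 0.0]
ft_force: [-0.1, -0.5, 0.6]
opening: 0.0854
finger_force: 0.0
turn [-0.  -0.  17.2] shift [-0.2168  0.1783  0.0129]
9.2 [0.4544 0.2818 0.133 ] [-0.08 -0.46  0.59] 0.0854 0.0
```

```bash
python3 -m pendant '[[0,0,17.2,-0.04,0.033,0,0.085],[0,0,17.2,-0.087,0.071,0,0.085],[0,0,17.2,-0.13,0.107,0,0.085],[0,0,17.2,-0.173,0.142,0,0.085],[0,0,17.2,-0.217,0.178,0.013,0.085],[0,0,17.2,-0.217,0.178,0.013,0.085],[0,0,17.2,-0.217,0.178,0.013,0.085],[0,0,17.2,-0.217,0.178,0.013,0.085]]'; python3 -c "
from h import *
goal([.657,.0875,.02],-10.4)"
```

```text
time_s: 10.2
ee_pos: [0.6559, 0.0885, 0.1196]
orientation: [-0.001, 0.768, 0.64, -0.0]
ft_force: [0.7, 0.7, -1.0]
opening: 0.0849
finger_force: 0.0
turn [-0.1 -0.   0. ] shift [-0.0008  0.0015  0.0996]
```

```bash
python3 -m pendant '[[0,0,0,-0.001,0.001,0.05,0.085],[0,0,0,-0.001,0.001,0.08,0.085],[0,0,0,-0.001,0.001,0.095,0.085],[0,0,0,-0.001,0.001,0.1,0.085],[0,0,0,-0.001,0.001,0.1,0.07],[0,0,0,-0.001,0.001,0.1,0.05],[0,0,0,-0.001,0.001,0.1,0.05],[0,0,0,-0.001,0.001,0.1,0.05],[0,0,0,-0.001,0.001,0.1,0.05]]' 40; python3 -m pendant '[[0,0,0,0,0,-0.003,0.05],[0,0,0,0,0,-0.02,0.05],[0,0,0,0,0,-0.06,0.05],[0,0,0,0,0,-0.12,0.05],[0,0,0,0,0,-0.12,0.05],[0,0,0,0,0,-0.12,0.05]]'; python3 -c "
from h import *
goal([.5415,-.222,.14],2.6);st()"
```

```text
time_s: 11.32
ee_pos: [0.6584, 0.086, 0.0216]
orientation: [0.0, 0.769, 0.64, 0.001]
ft_force: [-1.1, -0.2, 6.8]
opening: 0.0554
finger_force: 43.8
time_s: 12.08
ee_pos: [0.6575, 0.0861, 0.1409]
orientation: [0.0, 0.769, 0.64, 0.0]
ft_force: [0.6, 0.3, -1.4]
opening: 0.055
finger_force: 43.0
turn [  0.  -0. -13.] shift [-0.324  -0.0582  0.0007]
12.07 [0.6575 0.0861 0.1409] [ 0.58  0.28 -1.41] 0.055 43.0
```

```bash
python3 -m pendant '[[0,0,-13,-0.04,-0.007,0,0.05],[0,0,-13,-0.09,-0.016,0,0.05],[0,0,-13,-0.14,-0.025,0,0.05],[0,0,-13,-0.19,-0.034,0,0.05],[0,0,-13,-0.24,-0.043,0,0.05],[0,0,-13,-0.29,-0.052,0,0.05],[0,0,-13,-0.315,-0.0565,0,0.05],[0,0,-13,-0.324,-0.058,0,0.05],[0,0,-13,-0.324,-0.058,0,0.05],[0,0,-13,-0.324,-0.058,0,0.05],[0,0,-13,-0.324,-0.058,0,0.05]]'
python3 - <<'E'
from h import *
st();s=env.sense();print(s["orientation"])
# press refine from base depth image: cork (orange) centroid & rim in earlier picture
for n in("top","scene"):
    P=cloud(n,np.load(n+"0.npy")).reshape(-1,3)
    Q=P[(abs(P[:,0]-.5415)<.08)&(abs(P[:,1]+.222)<.11)]
    for lo,hi in((.007,.018),(.034,.046),(.047,.058)):
        q=Q[(Q[:,2]>lo)&(Q[:,2]<hi)];print(n,lo,len(q),cv2.minAreaRect((q[:,:2]*1000).astype(np.float32)),np.median(q[:,2]))
a=cv2.imread("pics/top0.png")[165:230,260:345]
p,d=env.capture("scene");q,e=env.capture("top");np.save("e1.npy",e);np.save("d1.npy",d)
b=p[120:240,150:290]
c=q[140:250,235:375]
cv2.imwrite("pics/c1.png",np.hstack([cv2.resize(x,(390,300),interpolation=2) for x in(b,c)]))
E
```

```text
time_s: 13.45
ee_pos: [0.5424, -0.2208, 0.1402]
orientation: [-0.0, 0.691, 0.723, 0.0]
ft_force: [0.2, -0.5, -0.7]
opening: 0.0548
finger_force: 42.9
13.45 [ 0.5424 -0.2208  0.1402] [ 0.23 -0.48 -0.66] 0.0548 42.9
[-1.76774720e-04  6.90546477e-01  7.23287982e-01  1.63537907e-04]
top 0.007 841 ((539.694091796875, -220.67677307128906), (111.69780731201172, 172.26376342773438), 1.6879700422286987) 0.010939457224279048
top 0.034 1292 ((539.1746826171875, -220.76754760742188), (80.2342758178711, 150.28150939941406), 2.5978593826293945) 0.04077056654255021
top 0.047 477 ((539.57666015625, -220.1227569580078), (80.94379425048828, 140.48321533203125), 3.0638926029205322) 0.05196391167286116
scene 0.007 511 ((544.0642700195312, -220.18917846679688), (112.50254821777344, 171.7885284423828), 2.3664913177490234) 0.010510928857230954
scene 0.034 709 ((542.844482421875, -219.8994140625), (82.95924377441406, 149.72137451171875), 2.9484167098999023) 0.0403882276648972
scene 0.047 280 ((542.5092163085938, -219.78335571289062), (83.74380493164062, 139.6810760498047), 3.776759386062622) 0.05095955798668669
```

View pics/c1.png

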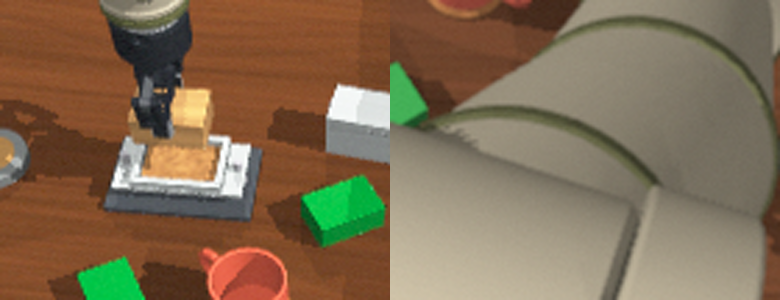

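Run:
```python
from h import *
P=cloud("scene",np.load("d1.npy")).reshape(-1,3)
Q=P[(abs(P[:,0]-.54)<.06)&(abs(P[:,1]+.222)<.06)&(P[:,2]>.125)&(P[:,2]<.155)]
f=Q[Q[:,0]>.563];print(len(f),np.median(f[:,0]),np.percentile(f[:,1],[0,1,99,100]),f[:,2].min(),np.polyfit(f[:,1],f[:,0],1))
goal([.5413,-.2215,.10],2.5)
```

```text
145 0.5729867759462046 [-0.25728056 -0.25673206 -0.17836398 -0.1783306 ] 0.1250912245040801 [-0.05572787  0.56111184]
turn [ 0.  -0.   0.1] shift [-0.0002 -0.001   0.0402]
```

The crop shows the block held level over the pocket (left panel, around (180,115)). The top view (right panel) is blocked by the arm. I'll apply a small correction and lower it.

```bash
python3 -m pendant '[[0,0,0,-0.0005,-0.0012,0.02,0.05],[0,0,0,-0.0005,-0.0012,0.04,0.05],[0,0,0,-0.0005,-0.0012,0.055,0.05],[0,0,0,-0.0005,-0.0012,0.058,0.05],[0,0,0,-0.0005,-0.0012,0.058,0.05]]'
python3 - <<'E'
from h import *
st();p,d=env.capture("scene")
cv2.imwrite("pics/c2.png",cv2.resize(p[150:220,170:260],None,fx=7,fy=7,interpolation=2))
E
```

```text
time_s: 14.18
ee_pos: [0.5409, -0.2228, 0.0824]
orientation: [0.0, 0.691, 0.723, 0.0]
ft_force: [0.2, 0.3, -1.5]
opening: 0.0554
finger_force: 42.9
14.18 [ 0.5409 -0.2228  0.0824] [ 0.15  0.3  -1.5 ] 0.0554 42.9
```

View pics/c2.png

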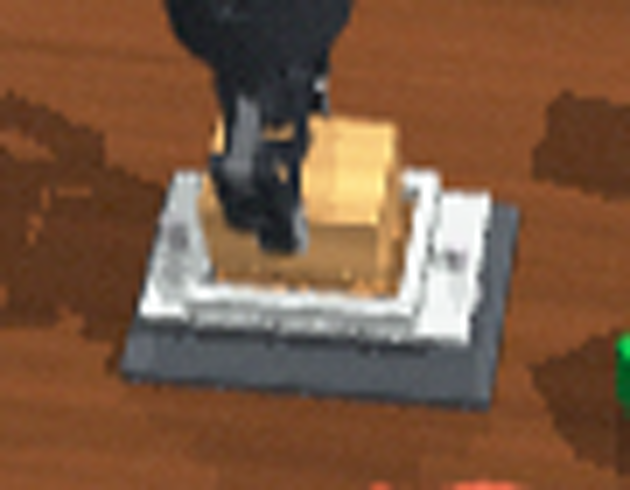

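The block sits just over the pocket opening: left edge at crop x≈212, right at ≈390, rim inside at 205–410. That allows for the parallax. I'll ease it in and watch the force.

```bash
python3 -m pendant '[[0,0,0,0.0007,0.0003,0.004,0.05],[0,0,0,0.0007,0.0003,0.008,0.05],[0,0,0,0.0007,0.0003,0.012,0.05],[0,0,0,0.0007,0.0003,0.014,0.05],[0,0,0,0.0007,0.0003,0.015,0.05],[0,0,0,0.0007,0.0003,0.016,0.05],[0,0,0,0.0007,0.0003,0.016,0.05]]'; python3 -m pendant '[[0,0,0,0,0,0.001,0.05],[0,0,0,0,0,0.001,0.05]]';python3 -m pendant '[[0,0,0,0,0,0.001,0.05],[0,0,0,0,0,0.001,0.05]]'
```

```text
time_s: 15.1
ee_pos: [0.541, -0.2221, 0.0663]
orientation: [0.0, 0.691, 0.723, 0.0]
ft_force: [-0.2, 0.4, -0.5]
opening: 0.0553
finger_force: 42.9
time_s: 15.35
ee_pos: [0.541, -0.2221, 0.0653]
orientation: [-0.0, 0.691, 0.723, -0.0]
ft_force: [0.5, 0.7, -1.4]
opening: 0.0554
finger_force: 42.9
time_s: 15.6
ee_pos: [0.5411, -0.2221, 0.0644]
orientation: [0.0, 0.691, 0.723, 0.0]
ft_force: [-0.3, -1.2, 0.8]
opening: 0.055
finger_force: 43.2
```

```bash
python3 -m pendant '[[0,0,0,0,0,0.0005,0.05],[0,0,0,0,0,0.0005,0.05]]';  python3 -m pendant '[[0,0,0,0,0,0,0.062],[0,0,0,0,0,0,0.07],[0,0,0,0,0,0,0.08],[0,0,0,0,0,0,0.08],[0,0,0,0,0,-0.03,0.08],[0,0,0,0,0,-0.09,0.085],[0,0,0,0,0,-0.11,0.085],[0,0,0,0,0,-0.11,0.085],[0,0,0,0,0,-0.11,0.085]]'; python3 -c "
from h import *
st();goal([.4548,.282,.17],6.7)"
```

```text
time_s: 15.85
ee_pos: [0.5411, -0.2221, 0.0639]
orientation: [0.0, 0.691, 0.723, 0.0]
ft_force: [0.6, 0.5, 1.4]
opening: 0.0552
finger_force: 43.2
time_s: 16.98
ee_pos: [0.5405, -0.2217, 0.173]
orientation: [-0.0, 0.691, 0.723, -0.0]
ft_force: [-0.2, 0.4, -0.2]
opening: 0.0852
finger_force: 0.0
16.98 [ 0.5405 -0.2217  0.173 ] [-0.17  0.36 -0.2 ] 0.0852 0.0
turn [-0.1 -0.  -4.1] shift [ 0.507  -0.0632  0.0033]
```

Now back to tin B.

```bash
python3 -m pendant '[[0,0,-4.1,0.05,-0.006,0,0.085],[0,0,-4.1,0.11,-0.014,0,0.085],[0,0,-4.1,0.17,-0.021,0,0.085],[0,0,-4.1,0.23,-0.029,0,0.085],[0,0,-4.1,0.29,-0.036,0,0.085],[0,0,-4.1,0.35,-0.044,0,0.085],[0,0,-4.1,0.41,-0.051,0,0.085],[0,0,-4.1,0.46,-0.057,0,0.085],[0,0,-4.1,0.507,-0.0632,0,0.085],[0,0,-4.1,0.507,-0.0632,0.03,0.085],[0,0,-4.1,0.507,-0.0632,0.04,0.085],[0,0,-4.1,0.507,-0.0632,0.04,0.085]]'
python3 - <<'E'
from h import *
st();
p,d=env.capture("scene");P=cloud("scene",d)
print("block",top(P,[.5415,-.2203],.06,zmin=.07)); print("tB",top(P,[.456,.282],.06,zmax=.085),"tA",top(P,[.604,.257],.06,zmax=.085))
Q=P.reshape(-1,3);Q=Q[(abs(Q[:,0]-.5415)<.08)&(abs(Q[:,1]+.222)<.11)&(Q[:,2]<.058)&(Q[:,2]>.047)]
print(cv2.minAreaRect((Q[:,:2]*1000).astype(np.float32)))
cv2.imwrite("pics/c3.png",cv2.resize(p[140:240,160:400],None,fx=3.2,fy=3.2,interpolation=2))
goal([.4548,.282,.041],6.7)
E
```

```text
time_s: 18.48
ee_pos: [0.455, 0.2803, 0.1327]
orientation: [-0.0, 0.665, 0.746, -0.002]
ft_force: [0.7, 0.9, 0.8]
opening: 0.0852
finger_force: 0.0
18.48 [0.455  0.2803 0.1327] [0.73 0.92 0.83] 0.0852 0.0
block ([544.9, -220.6, 86.5, 56.8, 79.7, 1.8], 370)
tB ([456.7, 282.4, 74.2, 61.5, 86.1, 7.0], 366) tA ([607.7, 257.6, 74.6, 58.3, 86.8, 7.6], 500)
((545.8201293945312, -219.98593139648438), (80.34852600097656, 140.68577575683594), 4.648255825042725)
turn [-0.1  0.1 -0.2] shift [ 0.0017 -0.0004  0.0925]
```

View pics/c3.png

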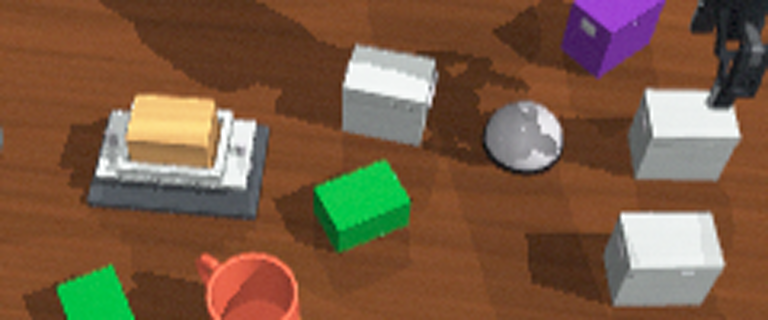

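The block is flat in the pocket (crop (172,130)), its top about 87 mm high, and the tins are standing where they were. Now I'll grasp tin B and carry it high.

```bash
python3 -m pendant '[[0,0,0,0.001,0,0.05,0.085],[0,0,0,0.001,0,0.07,0.085],[0,0,0,0.001,0,0.085,0.085],[0,0,0,0.001,0,0.091,0.085],[0,0,0,0.001,0,0.091,0.07],[0,0,0,0.001,0,0.091,0.05],[0,0,0,0.001,0,0.091,0.05],[0,0,0,0.001,0,0.091,0.05],[0,0,0,0.001,0,0.091,0.05]]' 60; python3 -m pendant '[[0,0,0,0,0,-0.003,0.05],[0,0,0,0,0,-0.02,0.05],[0,0,0,0,0,-0.06,0.05],[0,0,0,0,0,-0.11,0.05],[0,0,0,0,0,-0.15,0.05],[0,0,0,0,0,-0.15,0.05],[0,0,0,0,0,-0.15,0.05]]'; python3 -c "
from h import *
st();goal([.5413,-.2213,.19],2.3)"
```

```text
time_s: 19.65
ee_pos: [0.4553, 0.2827, 0.0438]
orientation: [0.0, 0.665, 0.747, 0.0]
ft_force: [-1.1, -1.5, 6.9]
opening: 0.0554
finger_force: 64.4
time_s: 20.52
ee_pos: [0.4544, 0.2824, 0.1925]
orientation: [-0.0, 0.665, 0.747, -0.0]
ft_force: [-0.4, -1.1, -7.3]
opening: 0.0554
finger_force: 72.5
20.52 [0.4544 0.2824 0.1925] [-0.44 -1.1  -7.29] 0.0554 72.5
turn [-0.   0.   4.4] shift [-0.5104  0.0279  0.0026]
```

```bash
python3 -m pendant '[[0,0,4.4,-0.03,0.0015,0,0.05],[0,0,4.4,-0.08,0.004,0,0.05],[0,0,4.4,-0.13,0.007,0,0.05],[0,0,4.4,-0.18,0.01,0,0.05],[0,0,4.4,-0.23,0.013,0,0.05],[0,0,4.4,-0.28,0.015,0,0.05],[0,0,4.4,-0.33,0.018,0,0.05],[0,0,4.4,-0.38,0.021,0,0.05],[0,0,4.4,-0.43,0.024,0,0.05],[0,0,4.4,-0.47,0.026,0,0.05],[0,0,4.4,-0.4994,0.0275,0,0.05],[0,0,4.4,-0.5094,0.028,0,0.05]]'; python3 -m pendant '[[0,0,0,0,0,0,0.05],[0,0,0,0,0,0.01,0.05],[0,0,0,0,0,0.01,0.05],[0,0,0,0,0,0.01,0.05]]'
python3 - <<'E'
from h import *
st();goal([.5412,-.2203,.15],2.3)
p,d=env.capture("scene");P=cloud("scene",d).reshape(-1,3)
Q=P[(abs(P[:,0]-.54)<.06)&(abs(P[:,1]+.222)<.06)]
for nm,lo,hi in(("block",.06,.083),("tin",.15,.165)):
    f=Q[(Q[:,2]>lo)&(Q[:,2]<hi)&(Q[:,0]>.563)];print(nm,len(f),np.median(f[:,0]),np.percentile(f[:,1],[1,99]),np.percentile(f[:,1],[1,99]).mean(),np.polyfit(f[:,1],f[:,0],1))
print(Q[(Q[:,0]>.563)&(Q[:,2]>.1)][:,2].min())
cv2.imwrite("pics/c4.png",cv2.resize(p[100:220,150:290],None,fx=5,fy=5,interpolation=2))
E
```

```text
time_s: 22.02
ee_pos: [0.5403, -0.2231, 0.1912]
orientation: [-0.001, 0.695, 0.719, -0.001]
ft_force: [-0.3, 0.1, -6.5]
opening: 0.0552
finger_force: 72.5
time_s: 22.52
ee_pos: [0.542, -0.2193, 0.1826]
orientation: [-0.0, 0.693, 0.721, -0.0]
ft_force: [-0.1, 0.1, -6.2]
opening: 0.0551
finger_force: 72.4
22.52 [ 0.542  -0.2193  0.1826] [-0.06  0.14 -6.22] 0.0551 72.4
turn [-0. -0. -0.] shift [-0.001  -0.0008  0.0326]
block 106 0.5714929922959862 [-0.25751196 -0.18004627] -0.2187791118146416 [-0.0586174   0.55844199]
tin 93 0.5723773385444257 [-0.25843753 -0.17621742] -0.21732747599682536 [-0.03157238  0.56544708]
0.13564897712574267
```

View pics/c4.png

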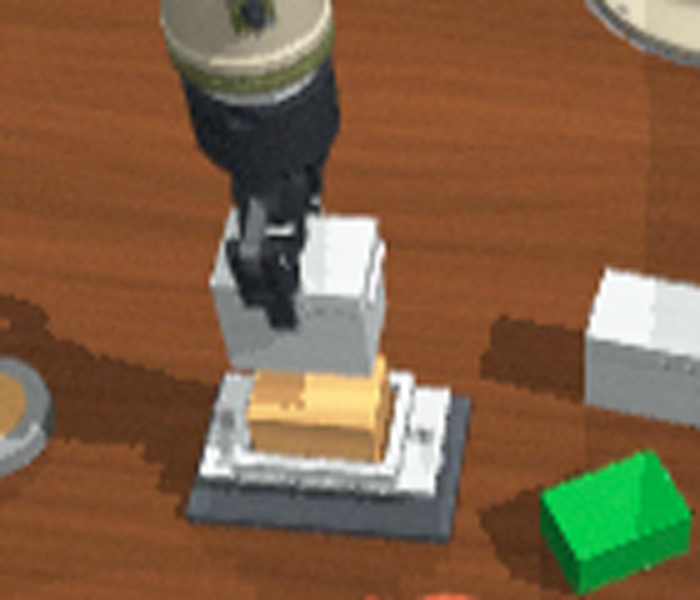

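The tin hangs level over the block (tin bottom at crop y≈370, block top at ≈390). I'll correct about 1 mm and lower it to just above the block.

```bash
python3 -m pendant '[[0,0,0,-0.0013,-0.0008,0.015,0.05],[0,0,0,-0.0013,-0.0008,0.03,0.05],[0,0,0,-0.0013,-0.0008,0.04,0.05],[0,0,0,-0.0013,-0.0008,0.044,0.05],[0,0,0,-0.0013,-0.0008,0.047,0.05],[0,0,0,-0.0013,-0.0008,0.049,0.05],[0,0,0,-0.0013,-0.0008,0.05,0.05],[0,0,0,-0.0013,-0.0008,0.051,0.05],[0,0,0,-0.0013,-0.0008,0.051,0.05]]'; python3 -m pendant '[[0,0,0,0,0,0.001,0.05],[0,0,0,0,0,0.002,0.05],[0,0,0,0,0,0.003,0.05],[0,0,0,0,0,0.003,0.05]]'; python3 -m pendant '[[0,0,0,0,0,0.001,0.05],[0,0,0,0,0,0.002,0.05],[0,0,0,0,0,0.003,0.05],[0,0,0,0,0,0.003,0.05]]'
```

```text
time_s: 23.7
ee_pos: [0.5413, -0.2214, 0.1319]
orientation: [0.0, 0.693, 0.721, 0.0]
ft_force: [-0.7, -0.7, -6.0]
opening: 0.0553
finger_force: 72.6
time_s: 24.2
ee_pos: [0.5413, -0.2215, 0.1288]
orientation: [0.0, 0.693, 0.721, 0.0]
ft_force: [0.8, -0.9, -5.8]
opening: 0.0547
finger_force: 72.6
time_s: 24.7
ee_pos: [0.5413, -0.2215, 0.1257]
orientation: [0.0, 0.693, 0.721, 0.0]
ft_force: [0.4, -0.1, -3.9]
opening: 0.0549
finger_force: 72.7
```

```bash
python3 -m pendant '[[0,0,0,0,0,0.001,0.05],[0,0,0,0,0,0.002,0.05],[0,0,0,0,0,0.003,0.05],[0,0,0,0,0,0.004,0.05],[0,0,0,0,0,0.005,0.05],[0,0,0,0,0,0.006,0.05],[0,0,0,0,0,0.007,0.05],[0,0,0,0,0,0.008,0.05],[0,0,0,0,0,0.009,0.05],[0,0,0,0,0,0.0095,0.05],[0,0,0,0,0,0.0095,0.05]]'; python3 -m pendant '[[0,0,0,0,0,0.001,0.05],[0,0,0,0,0,0.001,0.05]]';python3 -m pendant '[[0,0,0,0,0,0.001,0.05],[0,0,0,0,0,0.001,0.05]]'
```

```text
time_s: 26.08
ee_pos: [0.5413, -0.2215, 0.1168]
orientation: [0.0, 0.693, 0.721, 0.0]
ft_force: [-1.2, 0.2, 4.3]
opening: 0.0552
finger_force: 74.0
time_s: 26.32
ee_pos: [0.5413, -0.2215, 0.1167]
orientation: [0.0, 0.693, 0.721, 0.0]
ft_force: [-3.8, 2.0, 16.5]
opening: 0.0549
finger_force: 75.5
time_s: 26.58
ee_pos: [0.5413, -0.2215, 0.1166]
orientation: [0.0, 0.693, 0.721, 0.001]
ft_force: [-5.0, 2.3, 26.7]
opening: 0.055
finger_force: 76.9
```

It's on its stop. I'll relieve the push, then release slowly.

```bash
python3 -m pendant '[[0,0,0,0,0,-0.001,0.05],[0,0,0,0,0,-0.0022,0.05],[0,0,0,0,0,-0.0022,0.05]]'; python3 -m pendant '[[0,0,0,0,0,0,0.06],[0,0,0,0,0,0,0.066],[0,0,0,0,0,0,0.075],[0,0,0,0,0,0,0.085],[0,0,0,0,0,0,0.085],[0,0,0,0,0,-0.03,0.085],[0,0,0,0,0,-0.09,0.085],[0,0,0,0,0,-0.14,0.085],[0,0,0,0,0,-0.14,0.085]]'; python3 -m pendant '[[0,0,0,0.06,0,0,0.085],[0,0,0,0.12,0,0,0.085],[0,0,0,0.18,0,0,0.085],[0,0,0,0.24,0,0,0.085],[0,0,0,0.28,0,0,0.085],[0,0,0,0.28,0,0,0.085],[0,0,0,0.28,0,0,0.085]]'
python3 - <<'E'
from h import *
p,d=env.capture("scene");q,e=env.capture("top")
for n,D in(("scene",d),("top",e)):
    P=cloud(n,D);print(n,"tin",top(P,[.5415,-.2203],.07,zmin=.12,zmax=.18))
    Q=P.reshape(-1,3);Q=Q[(abs(Q[:,0]-.5415)<.08)&(abs(Q[:,1]+.222)<.11)];r=Q[(Q[:,2]<.043)&(Q[:,2]>.02)];print(len(r),np.percentile(r[:,2],[5,50,95]))
    print("tA",top(P,[.604,.257],.06,zmax=.085))
cv2.imwrite("pics/c5.png",np.hstack([cv2.resize(x,(390,300),interpolation=2) for x in(p[120:240,150:306],q[130:250,190:346])]))
E
```

```text
time_s: 26.95
ee_pos: [0.5413, -0.2215, 0.1168]
orientation: [0.0, 0.693, 0.721, 0.0]
ft_force: [-2.1, 0.8, 6.4]
opening: 0.0551
finger_force: 73.9
time_s: 28.08
ee_pos: [0.5429, -0.2224, 0.2604]
orientation: [0.003, 0.693, 0.721, 0.002]
ft_force: [1.2, 0.1, -0.2]
opening: 0.0851
finger_force: 0.0
time_s: 28.95
ee_pos: [0.53, 0.0577, 0.2559]
orientation: [-0.0, 0.693, 0.721, -0.001]
ft_force: [-0.2, -0.6, 0.4]
opening: 0.0855
finger_force: 0.0
scene tin ([545.4, -220.7, 147.8, 59.5, 85.8, 3.0], 446)
503 [0.02045638 0.02960106 0.03956933]
tA ([607.7, 257.0, 74.5, 57.2, 86.1, 8.7], 505)
top tin ([541.2, -221.2, 148.4, 57.3, 85.5, 1.8], 902)
717 [0.02068801 0.02685485 0.03911809]Traceback (most recent call last):
  File "<stdin>", line 6, in <module>
  File "h.py", line 12, in top
    z=np.percentile(Q[:,2],85);Q=Q[abs(Q[:,2]-z)<dz]
    return _quantile_unchecked(
        a, q, axis, out, overwrite_input, method, keepdims, weights)
    return _ureduce(a,
                    func=_quantile_ureduce_func,
    ...<5 lines>...
                    overwrite_input=overwrite_input,
                    method=method)
    r = func(a, **kwargs)
    result = _quantile(arr,
                       quantiles=q,
    ...<2 lines>...
                       out=out,
                       weights=wgt)
    slices_having_nans = np.isnan(arr[-1, ...])
                                  ~~~^^^^^^^^^
IndexError: index -1 is out of bounds for axis 0 with size 0
```

Run:
```python
from h import *
p,d=env.capture("scene");cv2.imwrite("pics/c6.png",cv2.resize(p[110:310,130:430],None,fx=2.6,fy=2.6,interpolation=2))
q,e=env.capture("top");P=cloud("top",e);print(top(P,[.5415,-.2203],.07,zmin=.12,zmax=.18));st()
```

```text
([541.0, -221.2, 148.5, 57.5, 86.2, 2.0], 893)
29.15 [0.5303 0.057  0.2564] [-0.9   0.28 -0.95] 0.085 0.0
```

View pics/c6.png

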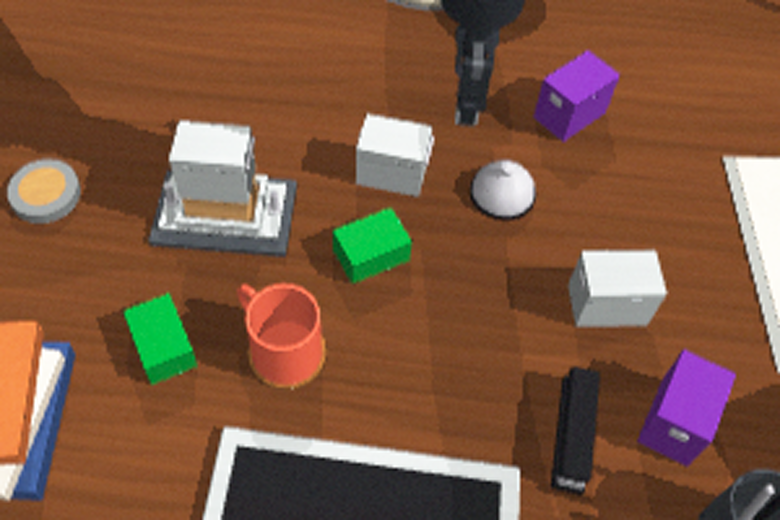

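The tin stands squarely on the block (crop (212,165)) with its top at about 148 mm, so the bed is on its stop. The other two tins are upright in place at (395,153) and (617,288), and nothing else has been disturbed.

```bash
python3 -c "
from cell import env
print(env.close_job())"
```

```text
the job is handed in; nothing more can be done
None
```

The job is handed in: the wooden block is in the pocket and the full tin (about 6 N, by lifting) stands squarely on it with the bed down on its stop; the other two tins are upright in place (the one I lifted to weigh went back within about 2 mm), nothing else looks disturbed, and it took about 29 s.

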